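# Find the balance point of a tile-hanging bar and clip it there

## Task

The wooden hanging bar is unevenly weighted inside. Without lifting it, gently slide it lengthwise across the stand's central fulcrum until it tips up off the low rest and stays balanced level on the fulcrum by itself, then mark that balance point by setting the red clip astride the bar directly over the fulcrum, pushed gently fully down. Leave the bar level with the clip on it, and leave the jar and the tiles alone.

Things in the scene. Friction and masses are not known exactly. Their poses are not given: they have to be found in the camera images.
- balance_stand: fixed wooden balance stand, base 228 (x) x 90 (y) x 16 mm; origin at its underside's centre, z up. Dark central fulcrum, flat top 14 mm in x, 60 in y, 70 mm above the table. At x = +-108 mm steel-topped rests 50 mm wide, top 58 mm high, outer face at 113. Steel guide pins, 10 mm thick, 91 mm high, at x = +-55, y = +-19 mm: 2 mm play each side of the bar
- fulcrum (a point): centre of the fulcrum's flat top, 70 mm above the table; axes as the stand. A fixed heap of crumpled paper, up to about 0.2 m high, stands on the table beside the stand, from about 0.48 m ahead of the robot, y from -0.15 to 0.13: carry round or over it
- bar: loose pale wooden bar 320 x 24 x 20 mm, 0.3 kg; origin at its underside's centre, x along it to the brass cap, z up. Lies between the pins along the stand's x, on the fulcrum and the +x rest: brass end low, tilt 0.12 rad, middle some 60 mm to +x of the fulcrum. Hidden balance point within 38 mm of its middle. Slides with a few newtons; a finger left on its end keeps it from tipping by friction
- bar_brass_end (a point): centre of the brass end face of the bar (outward is the bar's +x)
- bar_dark_end (a point): centre of the dark end face of the bar (outward is the bar's -x)
- clip: loose red plastic saddle clip, 35 g, 24 (x) x 42 (y) x 60 mm, standing on its legs; origin at its underside's centre, z up. Legs 6 mm thick, 14 mm high, 30 mm apart inside in y: the bar passes between them along x. Crown from 14 to 24 mm, above it a tab 24 (x) x 12 (y) mm up to 60 mm, gripped across y from above. Fully down, its origin is 6 mm above the bar's underside
- clip_tab (a point): middle of the clip's tab, 45 mm above the clip's underside; axes as the clip
- jar: bystander: glass jar with green lid, 49 mm diameter, 64 mm high; origin at the centre of its underside
- green_tile: bystander: green glazed test tile 55 x 38 x 7 mm lying on the table; origin at the centre of its underside
- blue_tile: bystander: dark blue glazed test tile 55 x 38 x 7 mm lying on the table; origin at the centre of its underside

How it is judged:
By the outcome, as a careful person would: the job done as asked, in the order asked, and still so for the second after the job is handed in, with the robot touching nothing.
It also fails if it takes over 72 s, if anything falls off the work surface, if the arm or the gripper's body presses on something with over 40 N, if the wrist force passes 120 N, or if a joint passes its speed limit or range.

## Robot

A 6-joint arm with a two-finger parallel gripper is mounted at the origin on a cart in front of the work surface, level with it; the furniture and walls round the work are solid. World frame = base frame: x ahead of the robot, y to its left, z up, the work surface at z = 0. Lengths are in m, angles in rad, forces in N, time in s.
With the tool pointing down it reaches from about 0.325 to 0.925 m from the base axis. Payload 3.1 kg.
Tool frame: the origin (TCP) lies between the finger pads; the fingertips stand tip_reach ahead of it and the grasp point (between the pads) lies 8 mm behind it (tip_reach is the distance from the TCP to the fingertips, in m); z points along the fingers, y is the line along which they close (so a half turn about z gives the same grasp; the last joint's range is limited). The gripper opens to 85 mm and grips with 20 to 120 N. Pads are 22 mm wide; open, the fingers measure 114 mm over their backs; the gripper's body (76 mm by 85 mm) begins 54 mm behind the grasp point. The pads swing forward as they close: fully open they stand 13 mm farther back than shut.
Start: joints at [1.208, 0.217, 1.613, -0, 1.311, -0.112], TCP at [0.155, 0.605, 0.242] pointing down, gripper open.
Joint ranges: [-2.75, 2.75], [-0.78, 2.1], [0.31, 2.55], [-1.13, 4.27], [0.13, 2.63], [-2.58, 2.58]. Speed limits (rad/s): [2.79, 2.79, 3.14, 3.14, 3.14, 3.14].

## Interface

Orientations are given as a unit quaternion [w, x, y, z].
In Python, from bench import * gives the robot as it stands.
- The arm moves only by the shell command python3 -m crank 'ROWS'. ROWS is a JSON object of lists of equal length, an entry for each row: "twist": the turn, a rotation vector about the tool's x, y, z in rad, a list of three; "offset": the shift along the tool's x, y, z in cm, a list of three; "gripper": the opening, from -1 (shut) to 1 (fully open). A call has 1 to 5 rows; each row is the pose to reach, as a shift and turn from the pose commanded when the call began, along the tool's axes at that moment; what a row does not reach only later rows make up. A row lasts 1/12 s, in which the tool goes at most 41.7 mm and 7.16 degrees, less where a joint would pass 70% of its speed; a pose out of reach is approached as far as the arm can. A call with a gripper value outside its range is refused whole. The fingers move at their own pace and stop on an object; the grip force is fixed at half the most. Time passes only in rows, so rows that repeat a pose let the fingers close. It gives the time, the measured TCP pose, the force, the opening and the grip force at its end, in the units of the state.
- observe(): the state, without advancing time (a new reading comes with each control period).
- camera(name): name is "scene" or "top" or "wrist"; returns (picture, depth): 400x640x3 uint8, red, green, blue; 400x640 float32, m along the optical axis (not along the pixel's ray), 0 where there is no reading.
- calibration(name): a dict with "fx", "fy", "cx", "cy" (pixels), "rvec" (rotation vector, rad) and "tvec" (3), from world to camera coordinates, as OpenCV has them; the wrist camera has in their place "T_tool_cam" (4x4, takes a point from camera to tool coordinates, whose origin is the TCP and whose axes are the flange's). Camera axes: x right, y down, z forward; pixel columns grow to the right and rows downward; lengths in m; the calibration is good to about 2 mm. The wrist camera is an equidistant fisheye: a pixel r from the principal point sees the ray r / f radians off the axis. A picture is of the moment at which its call begins: read the wrist's pose just before it. calibration takes no time and is no camera call.
- sign_off(): hands the job in; it is judged then, once.
The state is a dict: "time": time; "joint_pos": joint angles; "qd": joint speeds; "tau": joint torques, N m; "ee_pos": TCP position; "eef_rot": TCP orientation; "force": force on the tool from outside, world axes, zero at the start; "moment": the same for the moment, N m; "finger_gap": opening from 0.0 (shut) to 1.0 (fully open); "gripper_force": force on a finger pad.
Only numpy, scipy, OpenCV 4.12 (cv2) and the standard library are available. Lean on these libraries where they do the work, as an engineer would, in place of code of your own. Each camera call takes 0.05 s, during which the arm holds its last target. There are 200 camera calls.

## Working session

There is one attempt and no reset: what is moved stays moved. The work goes in short steps, Python scripts to look and compute and a shell command to move; the robot and the scene stay as the last step left them, time stands still between calls to the robot, and variables do not carry over. Pictures are saved under pics/ and viewed, at most 10 in all, crops included, and the job is handed in when it is done.

```bash
mkdir -p pics; python3 - <<'E'
from bench import *
import cv2,numpy as np
s=observe();print(s)
for n in("scene","top"):
    p,d=camera(n);cv2.imwrite(f"pics/{n}0.png",p[:,:,::-1]);np.savez(f"{n}0.npz",p=p,d=d)
    c=calibration(n);print(n,c)
    R,_=cv2.Rodrigues(np.array(c["rvec"]));print((-R.T@np.array(c["tvec"])).round(3),(R[2]).round(2))
print(calibration("wrist"))
E
```

```text
{'time': 0.0, 'joint_pos': array([ 1.20781397e+00,  2.17746821e-01,  1.61491742e+00, -4.22062671e-07,
        1.31131635e+00, -1.12217118e-01]), 'qd': array([-0.00062486, -0.00049935, -0.00035416,  0.00077446,  0.00179028,
       -0.00139842]), 'tau': array([ 2.08904486e-03, -3.96833968e+01, -3.03864527e+01, -8.17892987e-05,
        9.61161044e-03, -1.51806887e-07]), 'ee_pos': array([0.15479884, 0.60471475, 0.24098153]), 'eef_rot': array([-2.80826944e-04,  1.25054214e-01,  9.92149191e-01, -1.16047356e-03]), 'force': array([-0.24071776,  0.60478768,  0.133079  ]), 'moment': array([0.04795864, 0.01794799, 0.04796857]), 'gripper_force': 0.0, 'finger_gap': 0.9993440385604007}
scene {'fx': 435.63341146977876, 'fy': 435.63341146977876, 'cx': 320.4128686366923, 'cy': 195.4834684424944, 'rvec': array([ 2.30143321, -0.60920776,  0.23357928]), 'tvec': array([-0.427174  ,  0.18763305,  1.27853146])}
[ 0.009 -0.876  1.041] [ 0.34  0.61 -0.72]
top {'fx': 363.9180839119735, 'fy': 363.9180839119735, 'cx': 320.51380740994523, 'cy': 203.12186184280594, 'rvec': array([ 2.09918305, -2.12782686,  0.19897776]), 'tvec': array([-0.08316977,  0.46863051,  0.94558091])}
[ 0.273 -0.098  1.018] [ 0.2   0.01 -0.98]
{'fx': 309.70691628693146, 'fy': 309.70691628693146, 'cx': 323.2135571752556, 'cy': 199.65685455351536, 'T_tool_cam': array([[-3.95933938e-04, -9.54591006e-01, -2.97919209e-01,
         7.59273925e-02],
       [ 9.99999843e-01, -2.59513093e-04, -4.97467122e-04,
        -2.60968764e-05],
       [ 3.97563705e-04, -2.97919359e-01,  9.54590958e-01,
        -1.32014773e-01],
       [ 0.00000000e+00,  0.00000000e+00,  0.00000000e+00,
         1.00000000e+00]])}
```

View pics/scene0.png

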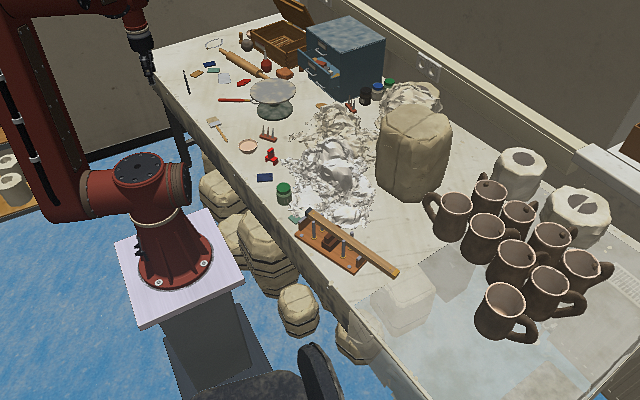

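View pics/top0.png

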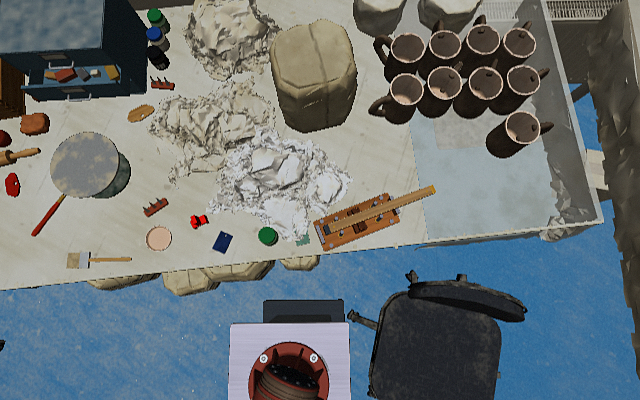

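The scene view shows the bar on the stand from (308,212) to (397,272), with the clip at (271,156) and the jar at (284,193). In the top view the bar runs (322,236) to (437,189), the clip is at (199,221), the jar at (268,236) and the tiles at (224,242) and (303,240). I'll zoom in on these.

```bash
python3 - <<'E'
import cv2,numpy as np
a=cv2.imread("pics/top0.png")[175:260,180:445];b=cv2.imread("pics/scene0.png")[140:285,245:405]
a=cv2.resize(a,(795,255),interpolation=cv2.INTER_CUBIC)
b=cv2.resize(b,(380,344),interpolation=cv2.INTER_CUBIC)
c=cv2.imread("pics/top0.png")[210:240,185:215];c=cv2.resize(c,(344,344),interpolation=cv2.INTER_CUBIC)
o=np.zeros((600,800,3),np.uint8);o[:255,:795]=a;o[256:,:380]=b;o[256:,400:744]=c
cv2.imwrite("pics/crop0.png",o)
E
```

```text
(no output)
```

View pics/crop0.png

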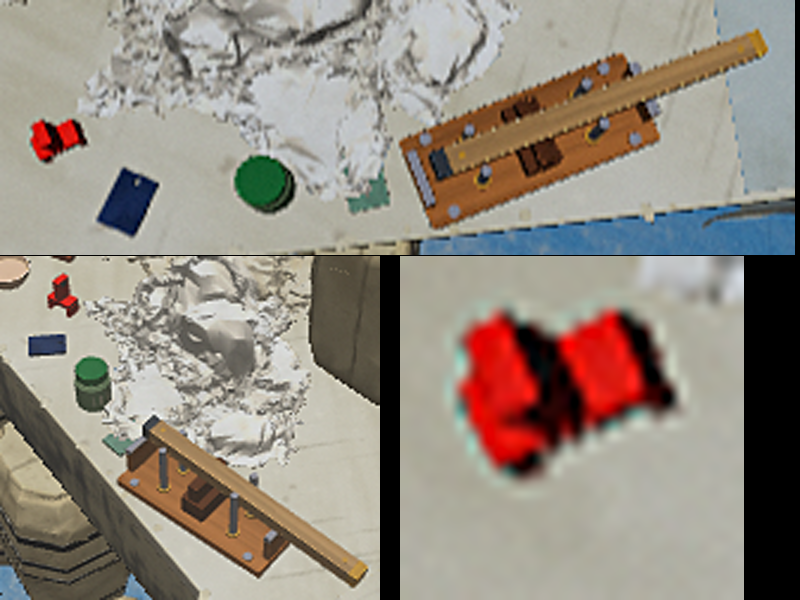

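Zoomed in, the brass end is at top (432,190) and the dark end at (326,229). The clip is upright at (199,221), and the stand's base corners show clearly. Next I turn these into 3D with masks, depth and rays.

```bash
cat > h.py <<'E'
from bench import *
import bench,cv2,numpy as np
def cam(n):
    c=calibration(n);R,_=cv2.Rodrigues(np.array(c["rvec"]));return c,R,np.array(c["tvec"])
def ray(n,uv,z):
    c,R,t=cam(n);uv=np.atleast_2d(uv).astype(float)
    r=np.c_[(uv[:,0]-c["cx"])/c["fx"],(uv[:,1]-c["cy"])/c["fy"],np.ones(len(uv))]@R
    o=-R.T@t;return o+r*((z-o[2])/r[:,2])[:,None]
def cloud(n,d,m):
    c,R,t=cam(n);v,u=np.nonzero(m&(d>0));z=d[v,u]
    return (np.c_[(u-c["cx"])/c["fx"]*z,(v-c["cy"])/c["fy"]*z,z]-t)@R
def proj(n,P):
    c,R,t=cam(n);q=np.atleast_2d(P)@R.T+t;return np.c_[q[:,0]/q[:,2]*c["fx"]+c["cx"],q[:,1]/q[:,2]*c["fy"]+c["cy"]]
E
python3 - <<'E'
from h import *
print([k for k in dir(bench) if not k.startswith('_')], getattr(bench,'tip_reach',None))
for n,box in(("top",(180,210,230,230)),("scene",(255,140,290,175))):
    f=np.load(f"{n}0.npz");p,d=f["p"].astype(int),f["d"]
    m=(p[...,0]>120)&(p[...,1]<70)&(p[...,2]<70)
    if n=="top": k=np.zeros_like(m);k[210:232,185:215]=1
    else: k=np.zeros_like(m);k[142:170,258:284]=1
    m&=k; P=cloud(n,d,m);print(n,"clip n",m.sum(),"z pct",np.percentile(P[:,2],[2,25,50,75,98]).round(3))
    for lo,hi in((.045,.075),(.015,.035)):
        q=P[(P[:,2]>lo)&(P[:,2]<hi)]
        if len(q)>3: print(lo,len(q),q.mean(0).round(4),q.min(0).round(3),q.max(0).round(3), cv2.minAreaRect((q[:,:2]*1000).astype(np.float32)))
    h=cv2.cvtColor(f["p"],cv2.COLOR_RGB2HSV).astype(int)
    # bar: wood pale by depth: points z 0.06..0.115 near stand
    a=np.ones_like(m);P=cloud(n,d,a);v,u=np.nonzero(d>0)
    s=(P[:,2]>.055)&(P[:,2]<.115)&(P[:,1]<-.05)&(P[:,1]>-.5)&(P[:,0]>.3)&(P[:,0]<.6)
    hs=h[v,u]; w=s&(hs[:,0]>8)&(hs[:,0]<30)&(hs[:,1]>70)&(hs[:,2]>110)
    Q=P[w];print("wood",len(Q),Q.mean(0).round(4))
    c=Q.mean(0);U,S,V=np.linalg.svd(Q-c,full_matrices=False);ax=V[0]*np.sign(-V[0][1]);t=(Q-c)@ax
    print("axis",ax.round(4),"ends",(c+ax*t.min()).round(4),(c+ax*t.max()).round(4),"tilt",np.arcsin(-ax[2]).round(3))
C=np.array([(401,143),(627,52),(660,125),(437,228)])/3+[180,175]
b=ray("top",C,.016);print("base corners",b.round(4).tolist(),"centre",b.mean(0).round(4),np.linalg.norm(b-np.roll(b,-1,0),axis=1).round(3))
E
```

```text
['IKError', 'calibration', 'camera', 'observe', 'sign_off', 'tip_reach'] 0.011
top clip n 106 z pct [0.02  0.024 0.025 0.059 0.062]
0.045 39 [0.4248 0.2505 0.06  ] [0.413 0.242 0.055] [0.438 0.258 0.064] ((425.0743103027344, 251.31259155273438), (23.372949600219727, 11.76773738861084), 28.21567726135254)
0.015 64 [0.426  0.2468 0.0242] [0.41  0.23  0.019] [0.443 0.272 0.031] ((424.95794677734375, 250.69338989257812), (24.56006622314453, 41.03249740600586), 30.512449264526367)
wood 997 [ 0.4438 -0.2476  0.0833]
axis [ 0.3563 -0.9273 -0.1144] ends [ 0.3825 -0.088   0.103 ] [ 0.5007 -0.3954  0.065 ] tilt 0.115
scene clip n 38 z pct [0.02  0.022 0.025 0.058 0.062]
0.045 12 [0.4282 0.2505 0.0596] [0.419 0.242 0.056] [0.438 0.257 0.062] ((429.2354431152344, 248.89654541015625), (21.96782684326172, 8.962087631225586), 25.945587158203125)
0.015 26 [0.427  0.246  0.0235] [0.41  0.226 0.017] [0.442 0.266 0.028] ((427.5697326660156, 249.3153076171875), (20.800962448120117, 42.52233123779297), 30.574098587036133)
wood 789 [ 0.4507 -0.2591  0.0818]
axis [ 0.3562 -0.9274 -0.1143] ends [ 0.3937 -0.1109  0.1001] [ 0.503  -0.3953  0.065 ] tilt 0.115
base corners [[0.4183, -0.0695, 0.016], [0.5016, -0.2827, 0.016], [0.4318, -0.3098, 0.016], [0.3397, -0.1017, 0.016]] centre [ 0.4228 -0.1909  0.016 ] [0.229 0.075 0.228 0.085]
```

Measurements agree with the sizes given:
- **Clip:** at (0.425, 0.251), with its x axis at about +29.5°.
- **Bar:** yaw −69°, tilt 0.115.
- **Fulcrum:** near (0.4225, −0.191).
- **Brass end:** near (0.501, −0.396).

I'll start moving, then check the clear space near the brass end.

```bash
python3 -m crank '{"twist":[[0,0,0],[0,0,0],[0,0,0],[0,0,0],[0,0,0]],"offset":[[-3,-3,-0.5],[-6,-6,-1],[-9,-9,-1.5],[-12,-12,-2],[-14.3,-14.7,-2]],"gripper":[-1,-1,-1,-1,-1]}'
cat > plan.py <<'E'
from h import *
from scipy.spatial.transform import Rotation as Ro
def plan(wps,start=None):
    s=observe();q=s["eef_rot"];R=Ro.from_quat([q[1],q[2],q[3],q[0]]).as_matrix();p=s["ee_pos"]
    for w in wps:
        a=np.radians(w[3]);x=np.array([np.cos(a),np.sin(a),0]);z=np.array([0,0,-1.]);T=np.c_[x,np.cross(z,x),z]
        o=R.T@(np.array(w[:3])-p)*100;t=Ro.from_matrix(R.T@T).as_rotvec()
        print(w,"off",o.round(2).tolist(),"tw",t.round(3).tolist(),"rows",np.ceil(max(np.linalg.norm(o)/4.17,np.linalg.norm(t)/.125)));R,p=T,np.array(w[:3])
E
python3 - <<'E'
from plan import *
f=np.load("top0.npz");d=f["d"];P=cloud("top",np.where(d>0,d,9),np.ones_like(d,bool)).reshape(400,640,3)
for uv in((425,170),(450,150),(450,220),(480,190),(500,220),(540,180),(580,200),(518,125),(500,150)):print(uv,P[uv[1],uv[0]].round(3))
print("mugs min-y edge",P[(P[...,2]>.04)&(P[...,2]<.2)&(P[...,0]>.3)&(P[...,0]<.66)&(P[...,1]<-.42)&(P[...,1]>-.8)].min(0) if 1 else 0)
print(observe()["joint_pos"].round(2))
plan([(0.37,0.2,.26,111),(.38,-.1,.26,111),(.43,-.32,.26,111),(.53,-.471,.2,111),(.53,-.471,.07,111)])
E
```

```text
time: 0.52
ee_pos: [0.2581, 0.4261, 0.2628]
eef_rot: [0.001, 0.125, 0.992, 0.0]
force: [0.2, -0.8, 0.4]
finger_gap: 0.297
gripper_force: 0.0
(425, 170) [ 0.57  -0.393  0.001]
(450, 150) [ 0.63  -0.471 -0.001]
(450, 220) [ 0.423 -0.453 -0.001]
(480, 190) [ 0.508 -0.546 -0.001]
(500, 220) [ 0.421 -0.594 -0.003]
(540, 180) [ 0.534 -0.717  0.004]
(580, 200) [ 0.474 -0.823  0.003]
(518, 125) [ 0.674 -0.637  0.07 ]
(500, 150) [ 0.606 -0.585  0.061]
mugs min-y edge [ 0.59491034 -0.70689777  0.04001154]
[ 0.89 -0.08  1.89 -0.    1.33 -0.43]
(0.37, 0.2, 0.26, 111) off [-16.44, -19.14, 0.28] tw [0.001, 0.0, 0.954] rows 8.0
(0.38, -0.1, 0.26, 111) off [-28.37, -9.82, 0.0] tw [0.0, 0.0, 0.0] rows 8.0
(0.43, -0.32, 0.26, 111) off [-22.33, -3.22, 0.0] tw [0.0, 0.0, 0.0] rows 6.0
(0.53, -0.471, 0.2, 111) off [-17.68, 3.92, 6.0] tw [0.0, 0.0, 0.0] rows 5.0
(0.53, -0.471, 0.07, 111) off [0.0, 0.0, 13.0] tw [0.0, 0.0, 0.0] rows 4.0
```

```bash
Z='[0,0,0]'
python3 -m crank '{"twist":[[0,0,0.1],[0,0,0.2],[0,0,0.3],[0,0,0.4],[0,0,0.477]],"offset":[[-2,-2.3,0],[-4,-4.6,0],[-6,-6.9,0],[-7.5,-8.6,0],[-8.2,-9.6,0]],"gripper":[-1,-1,-1,-1,-1]}' >/dev/null
python3 -m crank '{"twist":[[0,0,0.1],[0,0,0.2],[0,0,0.3],[0,0,0.4],[0,0,0.477]],"offset":[[-2.3,-1,0],[-4.6,-1.9,0],[-7,-2.8,0],[-9.4,-3.8,0],[-11.7,-4.8,0]],"gripper":[-1,-1,-1,-1,-1]}'
python3 -m crank '{"twist":[[0,0,0],[0,0,0],[0,0,0],[0,0,0]],"offset":[[-3.6,-1.2,0],[-7.2,-2.5,0],[-10.8,-3.7,0],[-14.2,-4.9,0]],"gripper":[-1,-1,-1,-1]}' >/dev/null
python3 -m crank '{"twist":[[0,0,0],[0,0,0],[0,0,0],[0,0,0]],"offset":[[-3.6,-1.2,0],[-7.2,-2.5,0],[-10.8,-3.7,0],[-14.2,-4.9,0]],"gripper":[-1,-1,-1,-1]}'
python3 -m crank '{"twist":[[0,0,0],[0,0,0],[0,0,0],[0,0,0],[0,0,0]],"offset":[[-4,-0.6,0],[-8,-1.2,0],[-12,-1.8,0],[-16,-2.4,0],[-19,-2.8,0]],"gripper":[-1,-1,-1,-1,-1]}'
python3 - <<'E'
from plan import *
plan([(.5175,-.4384,.2,111),(.5175,-.4384,.061,111)])
E
```

```text
time: 1.35
ee_pos: [0.3682, 0.1993, 0.2619]
eef_rot: [-0.0, 0.568, 0.823, -0.0]
force: [-0.2, -0.0, 0.2]
finger_gap: -0.001
gripper_force: 0.0
time: 2.02
ee_pos: [0.3777, -0.1016, 0.2621]
eef_rot: [0.0, 0.567, 0.824, 0.0]
force: [0.7, -0.9, -1.0]
finger_gap: -0.002
gripper_force: 0.0
time: 2.43
ee_pos: [0.4199, -0.2902, 0.2618]
eef_rot: [0.0, 0.567, 0.823, -0.0]
force: [-0.1, 0.1, -0.2]
finger_gap: 0.002
gripper_force: 0.0
(0.5175, -0.4384, 0.2, 111) off [-17.32, 3.85, 6.18] tw [-0.001, 0.0, -0.002] rows 5.0
(0.5175, -0.4384, 0.061, 111) off [0.0, 0.0, 13.9] tw [0.0, 0.0, 0.0] rows 4.0
```

```bash
python3 -m crank '{"twist":[[0,0,0],[0,0,0],[0,0,0],[0,0,0],[0,0,0]],"offset":[[-3.5,0.8,0],[-7,1.6,0],[-10.5,2.4,2],[-14,3.1,4],[-17.3,3.9,6.2]],"gripper":[-1,-1,-1,-1,-1]}'
python3 -m crank '{"twist":[[0,0,0],[0,0,0],[0,0,0],[0,0,0],[0,0,0]],"offset":[[0,0,3.5],[0,0,7],[0,0,10.5],[0,0,13.9],[0,0,13.9]],"gripper":[-1,-1,-1,-1,-1]}'
cat > tilt.py <<'E'
from h import *
F=np.array([.4224,-.191,0]);A=np.array([.3584,-.9336,0]);B=np.array([.9336,.3584,0])
def tilt(n,save=None):
    p,d=camera(n)
    if save: cv2.imwrite(save,p[:,:,::-1])
    P=cloud(n,d,np.ones_like(d,bool));v,u=np.nonzero(d>0);h=cv2.cvtColor(p,cv2.COLOR_RGB2HSV)[v,u].astype(int)
    t=(P-F)@A;l=(P-F)@B
    w=(abs(l)<.013)&(t>-.25)&(t<.25)&(P[:,2]>.055)&(P[:,2]<.125)&(h[:,0]>8)&(h[:,0]<30)&(h[:,1]>70)&(h[:,2]>110)
    w&=(abs(l)<.008)
    s=np.polyfit(t[w],P[w][:,2],1); return dict(cam=n,n=int(w.sum()),tilt=round(-s[0],3),z0=round(s[1],4),t=np.percentile(t[w],[0.5,99.5]).round(4).tolist())
if __name__=="__main__":
    for n in("top","scene"):print(tilt(n))
    s=observe();e=s["ee_pos"];print("tcp t,l,z",round((e-F)@A,4),round((e-F)@B,4),e[2].round(4),s["force"].round(1))
E
python3 tilt.py
```

```text
time: 2.85
ee_pos: [0.5194, -0.4368, 0.1997]
eef_rot: [0.001, 0.567, 0.824, -0.0]
force: [0.9, 0.8, 0.8]
finger_gap: 0.0
gripper_force: 0.0
time: 3.27
ee_pos: [0.5129, -0.4293, 0.051]
eef_rot: [-0.009, 0.567, 0.824, 0.002]
force: [-1.3, 1.9, -1.1]
finger_gap: -0.001
gripper_force: 0.0
{'cam': 'top', 'n': 499, 'tilt': np.float64(0.117), 'z0': np.float64(0.0906), 't': [-0.0852, 0.1423]}
{'cam': 'scene', 'n': 548, 'tilt': np.float64(0.116), 'z0': np.float64(0.0902), 't': [-0.0842, 0.2188]}
tcp t,l,z 0.2601 0.0016 0.059 [-1.  -0.5  0.2]
```

```bash
python3 -m crank '{"twist":[[0,0,0],[0,0,0],[0,0,0],[0,0,0],[0,0,0]],"offset":[[1.2,-0.15,0],[2.4,-0.15,0],[2.8,-0.15,0],[3.1,-0.15,0],[3.4,-0.15,0]],"gripper":[-1,-1,-1,-1,-1]}'
python3 -m crank '{"twist":[[0,0,0],[0,0,0],[0,0,0],[0,0,0],[0,0,0]],"offset":[[0.3,0,0],[0.5,0,0],[0.7,0,0],[0.9,0,0],[1.1,0,0]],"gripper":[-1,-1,-1,-1,-1]}'
python3 tilt.py
```

```text
time: 3.78
ee_pos: [0.5063, -0.4047, 0.0641]
eef_rot: [0.002, 0.567, 0.824, -0.0]
force: [0.5, 0.4, 0.4]
finger_gap: -0.001
gripper_force: 0.2
time: 4.2
ee_pos: [0.5015, -0.3941, 0.0619]
eef_rot: [0.001, 0.567, 0.824, -0.0]
force: [0.9, -2.8, 2.0]
finger_gap: -0.002
gripper_force: 1.7
{'cam': 'top', 'n': 416, 'tilt': np.float64(0.148), 'z0': np.float64(0.0941), 't': [-0.0952, 0.0892]}
{'cam': 'scene', 'n': 489, 'tilt': np.float64(0.151), 'z0': np.float64(0.094), 't': [-0.0957, 0.1806]}
tcp t,l,z 0.2171 0.0009 0.0614 [ 1.1 -3.3  1.6]
```

```bash
python3 -m crank '{"twist":[[0,0,0],[0,0,0],[0,0,0],[0,0,0]],"offset":[[-0.8,0,0],[-1,0,0],[-1,0,0],[-1,0,0]],"gripper":[-1,-1,-1,-1]}'
python3 - <<'E'
from tilt import *
print(tilt("scene","pics/s1.png"));s=observe();print(((s["ee_pos"]-F)@A).round(4),s["ee_pos"][2])
i=cv2.imread("pics/s1.png")[180:300,270:430];cv2.imwrite("pics/s1c.png",cv2.resize(i,(800,600),interpolation=cv2.INTER_CUBIC))
E
```

```text
time: 4.63
ee_pos: [0.5039, -0.4018, 0.0602]
eef_rot: [-0.001, 0.567, 0.824, 0.0]
force: [-0.4, -0.7, -1.0]
finger_gap: 0.001
gripper_force: 0.0
{'cam': 'scene', 'n': 512, 'tilt': np.float64(0.115), 'z0': np.float64(0.0903), 't': [-0.0964, 0.1925]}
0.2261 0.060348482355138386
```

View pics/s1c.png

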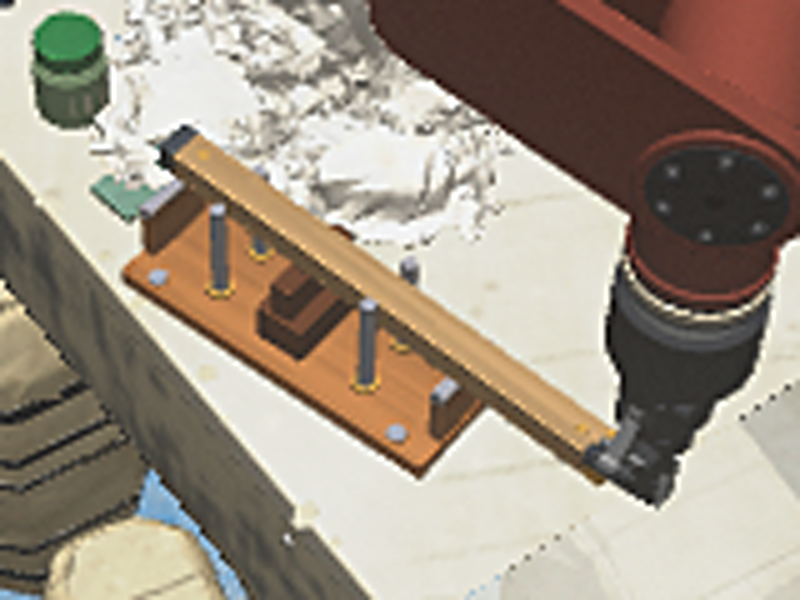

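The bar is back down on the fulcrum and the low rest at tilt 0.115, with the gripper just off its brass end. It has slid about 12 mm. A purely horizontal push dragged the end down, so I'll push along the bar's slope in 6 mm steps, backing off after each one to look.

```bash
cat > chk.py <<'E'
from tilt import *
import sys
r=tilt("scene");s=observe();print({k:(float(v) if k in("tilt","z0") else v) for k,v in r.items()},"tcp t",((s["ee_pos"]-F)@A).round(4),"z",s["ee_pos"][2].round(4),"T",round(s["time"],2));sys.exit(r["tilt"]<.09)
E
python3 -m crank '{"twist":[[0,0,0],[0,0,0],[0,0,0],[0,0,0],[0,0,0]],"offset":[[0.5,0,0],[0.9,0,0],[1.1,0,-0.02],[1.35,0,-0.05],[1.6,0,-0.08]],"gripper":[-1,-1,-1,-1,-1]}' | grep -E 'force'
python3 chk.py
python3 -m crank '{"twist":[[0,0,0],[0,0,0],[0,0,0],[0,0,0]],"offset":[[-0.6,0,0],[-1,0,0],[-1,0,0],[-1,0,0]],"gripper":[-1,-1,-1,-1]}' >/dev/null
python3 chk.py || exit
python3 -m crank '{"twist":[[0,0,0],[0,0,0],[0,0,0],[0,0,0],[0,0,0]],"offset":[[0.5,0,0],[0.9,0,0],[1.1,0,-0.02],[1.35,0,-0.05],[1.6,0,-0.08]],"gripper":[-1,-1,-1,-1,-1]}' | grep -E 'force'
python3 chk.py
python3 -m crank '{"twist":[[0,0,0],[0,0,0],[0,0,0],[0,0,0]],"offset":[[-0.6,0,0],[-1,0,0],[-1,0,0],[-1,0,0]],"gripper":[-1,-1,-1,-1]}' >/dev/null
python3 chk.py || exit
```

```text
force: [0.8, -2.7, -0.2]
gripper_force: 0.8
{'cam': 'scene', 'n': 469, 'tilt': 0.111, 'z0': 0.0904, 't': [-0.1035, 0.1773]} tcp t 0.2104 z 0.0623 T 5.15
{'cam': 'scene', 'n': 499, 'tilt': 0.115, 'z0': 0.0903, 't': [-0.1039, 0.1858]} tcp t 0.2211 z 0.062 T 5.53False
False
```

```bash
sed -i 's/sys.exit(r\["tilt"\]<.09)/sys.exit(int(r["tilt"]<.106))/' chk.py
python3 -m crank '{"twist":[[0,0,0],[0,0,0],[0,0,0],[0,0,0],[0,0,0]],"offset":[[0.5,0,0],[0.9,0,0],[1.1,0,-0.02],[1.35,0,-0.05],[1.6,0,-0.08]],"gripper":[-1,-1,-1,-1,-1]}' | grep -E '^force'
python3 -m crank '{"twist":[[0,0,0],[0,0,0],[0,0,0],[0,0,0]],"offset":[[-0.6,0,0],[-1,0,0],[-1,0,0],[-1,0,0]],"gripper":[-1,-1,-1,-1]}' >/dev/null
python3 chk.py || exit
python3 -m crank '{"twist":[[0,0,0],[0,0,0],[0,0,0],[0,0,0],[0,0,0]],"offset":[[0.5,0,0],[0.9,0,0],[1.1,0,-0.02],[1.35,0,-0.05],[1.6,0,-0.08]],"gripper":[-1,-1,-1,-1,-1]}' | grep -E '^force'
python3 -m crank '{"twist":[[0,0,0],[0,0,0],[0,0,0],[0,0,0]],"offset":[[-0.6,0,0],[-1,0,0],[-1,0,0],[-1,0,0]],"gripper":[-1,-1,-1,-1]}' >/dev/null
python3 chk.py || exit
python3 -m crank '{"twist":[[0,0,0],[0,0,0],[0,0,0],[0,0,0],[0,0,0]],"offset":[[0.5,0,0],[0.9,0,0],[1.1,0,-0.02],[1.35,0,-0.05],[1.6,0,-0.08]],"gripper":[-1,-1,-1,-1,-1]}' | grep -E '^force'
python3 -m crank '{"twist":[[0,0,0],[0,0,0],[0,0,0],[0,0,0]],"offset":[[-0.6,0,0],[-1,0,0],[-1,0,0],[-1,0,0]],"gripper":[-1,-1,-1,-1]}' >/dev/null
python3 chk.py || exit
python3 -m crank '{"twist":[[0,0,0],[0,0,0],[0,0,0],[0,0,0],[0,0,0]],"offset":[[0.5,0,0],[0.9,0,0],[1.1,0,-0.02],[1.35,0,-0.05],[1.6,0,-0.08]],"gripper":[-1,-1,-1,-1,-1]}' | grep -E '^force'
python3 -m crank '{"twist":[[0,0,0],[0,0,0],[0,0,0],[0,0,0]],"offset":[[-0.6,0,0],[-1,0,0],[-1,0,0],[-1,0,0]],"gripper":[-1,-1,-1,-1]}' >/dev/null
python3 chk.py || exit
```

```text
force: [0.2, -2.1, -0.0]
{'cam': 'scene', 'n': 491, 'tilt': 0.117, 'z0': 0.0905, 't': [-0.1083, 0.1802]} tcp t 0.2151 z 0.0628 T 6.33
force: [0.7, -2.1, -0.0]
{'cam': 'scene', 'n': 484, 'tilt': 0.117, 'z0': 0.0904, 't': [-0.1155, 0.1737]} tcp t 0.2091 z 0.0636 T 7.13
force: [1.9, -2.2, -0.2]
{'cam': 'scene', 'n': 483, 'tilt': 0.12, 'z0': 0.0904, 't': [-0.1207, 0.1667]} tcp t 0.2031 z 0.0644 T 7.93
force: [0.8, -1.5, 0.0]
{'cam': 'scene', 'n': 491, 'tilt': 0.117, 'z0': 0.0903, 't': [-0.1261, 0.1598]} tcp t 0.197 z 0.0652 T 8.73
```

```bash
python3 -m crank '{"twist":[[0,0,0],[0,0,0],[0,0,0],[0,0,0],[0,0,0]],"offset":[[0.5,0,0],[0.9,0,0],[1.1,0,-0.02],[1.35,0,-0.05],[1.6,0,-0.08]],"gripper":[-1,-1,-1,-1,-1]}' | grep -E '^force'
python3 -m crank '{"twist":[[0,0,0],[0,0,0],[0,0,0],[0,0,0]],"offset":[[-0.6,0,0],[-1,0,0],[-1,0,0],[-1,0,0]],"gripper":[-1,-1,-1,-1]}' >/dev/null
python3 chk.py || exit
python3 -m crank '{"twist":[[0,0,0],[0,0,0],[0,0,0],[0,0,0],[0,0,0]],"offset":[[0.5,0,0],[0.9,0,0],[1.1,0,-0.02],[1.35,0,-0.05],[1.6,0,-0.08]],"gripper":[-1,-1,-1,-1,-1]}' | grep -E '^force'
python3 -m crank '{"twist":[[0,0,0],[0,0,0],[0,0,0],[0,0,0]],"offset":[[-0.6,0,0],[-1,0,0],[-1,0,0],[-1,0,0]],"gripper":[-1,-1,-1,-1]}' >/dev/null
python3 chk.py || exit
python3 -m crank '{"twist":[[0,0,0],[0,0,0],[0,0,0],[0,0,0],[0,0,0]],"offset":[[0.5,0,0],[0.9,0,0],[1.1,0,-0.02],[1.35,0,-0.05],[1.6,0,-0.08]],"gripper":[-1,-1,-1,-1,-1]}' | grep -E '^force'
python3 -m crank '{"twist":[[0,0,0],[0,0,0],[0,0,0],[0,0,0]],"offset":[[-0.6,0,0],[-1,0,0],[-1,0,0],[-1,0,0]],"gripper":[-1,-1,-1,-1]}' >/dev/null
python3 chk.py || exit
python3 -m crank '{"twist":[[0,0,0],[0,0,0],[0,0,0],[0,0,0],[0,0,0]],"offset":[[0.5,0,0],[0.9,0,0],[1.1,0,-0.02],[1.35,0,-0.05],[1.6,0,-0.08]],"gripper":[-1,-1,-1,-1,-1]}' | grep -E '^force'
python3 -m crank '{"twist":[[0,0,0],[0,0,0],[0,0,0],[0,0,0]],"offset":[[-0.6,0,0],[-1,0,0],[-1,0,0],[-1,0,0]],"gripper":[-1,-1,-1,-1]}' >/dev/null
python3 chk.py || exit
```

```text
force: [0.3, -0.9, -0.1]
{'cam': 'scene', 'n': 471, 'tilt': 0.118, 'z0': 0.0905, 't': [-0.1328, 0.1539]} tcp t 0.191 z 0.066 T 9.53
force: [1.1, -2.4, 0.5]
{'cam': 'scene', 'n': 470, 'tilt': -0.008, 'z0': 0.09, 't': [-0.1406, 0.1557]} tcp t 0.185 z 0.0667 T 10.33
```

```bash
python3 -m crank '{"twist":[[0,0,0],[0,0,0],[0,0,0],[0,0,0],[0,0,0]],"offset":[[-0.5,0,0],[-0.5,0,0],[-0.5,0,0],[-0.5,0,0],[-0.5,0,0]],"gripper":[-1,-1,-1,-1,-1]}' >/dev/null
python3 chk.py
python3 -m crank '{"twist":[[0,0,0],[0,0,0],[0,0,0],[0,0,0],[0,0,0]],"offset":[[0,0,0],[0,0,0],[0,0,0],[0,0,0],[0,0,0]],"gripper":[-1,-1,-1,-1,-1]}' >/dev/null
python3 chk.py; python3 tilt.py
```

```text
{'cam': 'scene', 'n': 481, 'tilt': 0.002, 'z0': 0.0898, 't': [-0.1414, 0.161]} tcp t 0.1899 z 0.0669 T 10.8
{'cam': 'scene', 'n': 485, 'tilt': -0.001, 'z0': 0.0899, 't': [-0.1407, 0.161]} tcp t 0.19 z 0.0669 T 11.27
{'cam': 'top', 'n': 462, 'tilt': np.float64(0.027), 'z0': np.float64(0.0901), 't': [-0.1426, 0.0557]}
{'cam': 'scene', 'n': 488, 'tilt': np.float64(0.046), 'z0': np.float64(0.0903), 't': [-0.1404, 0.1573]}
tcp t,l,z 0.19 0.0009 0.0669 [ 0.1 -0.7  0. ]
```

```bash
python3 -m crank '{"twist":[[0,0,0],[0,0,0],[0,0,0],[0,0,0],[0,0,0]],"offset":[[0,0,0],[0,0,0],[0,0,0],[0,0,0],[0,0,0]],"gripper":[-1,-1,-1,-1,-1]}' >/dev/null
python3 chk.py;python3 chk.py;python3 chk.py;python3 chk.py;python3 chk.py
```

```text
{'cam': 'scene', 'n': 480, 'tilt': 0.046, 'z0': 0.0901, 't': [-0.1425, 0.158]} tcp t 0.19 z 0.0669 T 11.83
{'cam': 'scene', 'n': 481, 'tilt': 0.034, 'z0': 0.0899, 't': [-0.1399, 0.1577]} tcp t 0.19 z 0.0669 T 11.88
{'cam': 'scene', 'n': 479, 'tilt': 0.014, 'z0': 0.09, 't': [-0.1421, 0.1604]} tcp t 0.19 z 0.0669 T 11.93
{'cam': 'scene', 'n': 471, 'tilt': -0.006, 'z0': 0.0899, 't': [-0.1421, 0.1617]} tcp t 0.19 z 0.0669 T 11.98
{'cam': 'scene', 'n': 483, 'tilt': 0.021, 'z0': 0.09, 't': [-0.1408, 0.1593]} tcp t 0.19 z 0.0669 T 12.03
```

The bar has come off the low rest and is rocking in small swings around level. Its z at the fulcrum is steady at 0.090. I'll withdraw, let it settle, and plan the carry to the clip.

```bash
python3 -m crank '{"twist":[[0,0,0],[0,0,0],[0,0,0],[0,0,0],[0,0,0]],"offset":[[-2,0,0],[-4,0,0],[-4,0,-3],[-4,0,-7],[-4,0,-11]],"gripper":[-1,-1,-1,-1,-1]}'
python3 -m crank '{"twist":[[0,0,0],[0,0,0],[0,0,0],[0,0,0],[0,0,0]],"offset":[[0,0,-2],[0,0,-4],[0,0,-6],[0,0,-8.5],[0,0,-8.5]],"gripper":[-1,-1,-1,-1,-1]}' >/dev/null
python3 chk.py; python3 tilt.py
python3 - <<'E'
from plan import *
plan([(.39,-.18,.27,111),(.375,0,.27,111),(.38,.12,.27,70),(.425,.251,.2,29.5),(.425,.251,.041,29.5)])
E
```

```text
time: 12.45
ee_pos: [0.5044, -0.4046, 0.1755]
eef_rot: [-0.003, 0.567, 0.824, 0.0]
force: [0.7, -0.4, 0.8]
finger_gap: 0.001
gripper_force: 0.0
{'cam': 'scene', 'n': 495, 'tilt': 0.021, 'z0': 0.0899, 't': [-0.1418, 0.1627]} tcp t 0.232 z 0.2662 T 12.92
{'cam': 'top', 'n': 577, 'tilt': np.float64(0.02), 'z0': np.float64(0.0902), 't': [-0.1424, 0.1168]}
{'cam': 'scene', 'n': 493, 'tilt': np.float64(0.014), 'z0': np.float64(0.09), 't': [-0.1411, 0.1634]}
tcp t,l,z 0.2298 0.0008 0.2616 [ 0.8 -1.  -0.5]
(0.39, -0.18, 0.27, 111) off [25.16, -2.72, -0.84] tw [-0.0, -0.0, -0.001] rows 7.0
(0.375, 0, 0.27, 111) off [17.34, 5.05, 0.0] tw [0.0, 0.0, 0.0] rows 5.0
(0.38, 0.12, 0.27, 70) off [11.02, 4.77, 0.0] tw [0.0, 0.0, 0.716] rows 6.0
(0.425, 0.251, 0.2, 29.5) off [13.85, -0.25, 7.0] tw [0.0, 0.0, 0.707] rows 6.0
(0.425, 0.251, 0.041, 29.5) off [0.0, 0.0, 15.9] tw [0.0, 0.0, 0.0] rows 4.0
```

```bash
python3 -m crank '{"twist":[[0,0,0],[0,0,0],[0,0,0],[0,0,0]],"offset":[[3.2,-0.4,-0.2],[6.4,-0.7,-0.4],[9.6,-1,-0.6],[12.6,-1.4,-0.8]],"gripper":[-1,-1,-1,-1]}' >/dev/null
python3 -m crank '{"twist":[[0,0,0],[0,0,0],[0,0,0],[0,0,0]],"offset":[[3.2,-0.4,0],[6.4,-0.7,0],[9.6,-1,0],[12.6,-1.3,0]],"gripper":[-1,-1,-1,-1]}'
python3 -m crank '{"twist":[[0,0,0],[0,0,0],[0,0,0],[0,0,0],[0,0,0]],"offset":[[3.5,1,0],[7,2,0],[10.5,3,0],[14,4,0],[17.3,5,0]],"gripper":[-1,-1,-1,-1,-1]}'>/dev/null
python3 -m crank '{"twist":[[0,0,0.12],[0,0,0.24],[0,0,0.36],[0,0,0.48],[0,0,0.6]],"offset":[[2.2,1,0],[4.4,2,0],[6.6,3,0],[8.8,4,0],[11,4.8,0]],"gripper":[-1,-1,-1,-1,-1]}'
python3 - <<'E'
from plan import *
from tilt import tilt
print(tilt("scene"))
plan([(.425,.251,.2,29.5)])
E
```

```text
time: 13.68
ee_pos: [0.3882, -0.1776, 0.2674]
eef_rot: [-0.002, 0.567, 0.824, 0.0]
force: [-0.0, 1.0, 0.2]
finger_gap: 0.001
gripper_force: 0.0
time: 14.52
ee_pos: [0.3792, 0.1207, 0.2678]
eef_rot: [-0.001, 0.786, 0.618, -0.002]
force: [-0.3, -0.5, -0.0]
finger_gap: -0.003
gripper_force: 0.0
{'cam': 'scene', 'n': 485, 'tilt': np.float64(0.004), 'z0': np.float64(0.0901), 't': [-0.142, 0.1632]}
(0.425, 0.251, 0.2, 29.5) off [13.42, 1.44, 6.81] tw [-0.006, -0.001, 0.812] rows 7.0
```

```bash
python3 -m crank '{"twist":[[0,0,0.12],[0,0,0.24],[0,0,0.36],[0,0,0.48],[0,0,0.6]],"offset":[[2.7,0.3,1.4],[5.4,0.6,2.7],[8,0.9,4],[10.7,1.2,5.4],[13.4,1.4,6.8]],"gripper":[-1,-1,-1,-1,-1]}'>/dev/null
python3 -m crank '{"twist":[[0,0,0.12],[0,0,0.21],[0,0,0.21],[0,0,0.21],[0,0,0.21]],"offset":[[0,0,0],[0,0,0],[0,0,0],[0,0,0],[0,0,0]],"gripper":[0.2,0.2,0.2,0.2,0.2]}'
python3 - <<'E'
from plan import *
from tilt import tilt
print(tilt("scene"))
s=observe();q=s["eef_rot"];R=Ro.from_quat([q[1],q[2],q[3],q[0]]).as_matrix();e=s["ee_pos"]
p,d=camera("wrist");cv2.imwrite("pics/w1.png",p[:,:,::-1])
c=calibration("wrist");T=np.array(c["T_tool_cam"])
P=p.astype(int);m=(P[...,0]>120)&(P[...,1]<70)&(P[...,2]<70)
n,l,st,ce=cv2.connectedComponentsWithStats(m.astype(np.uint8))
for i in range(1,n):
    if st[i,4]>60:print(st[i],ce[i])
v,u=np.nonzero(m&(d>0));r=np.hypot(u-c["cx"],v-c["cy"]);th=r/c["fx"];k=np.where(r>0,np.tan(th)/np.maximum(r,1e-9),1/c["fx"])
z=d[v,u];Q=np.c_[(u-c["cx"])*k*z,(v-c["cy"])*k*z,z]@T[:3,:3].T+T[:3,3];W=Q@R.T+e
for lo,hi in((.052,.07),(.018,.03)):
    w=W[(W[:,2]>lo)&(W[:,2]<hi)&(abs(W[:,0]-.425)<.06)&(abs(W[:,1]-.25)<.06)];print(lo,len(w),np.median(w,0).round(4),cv2.minAreaRect((w[:,:2]*1000).astype(np.float32)))
plan([(.425,.251,.1,29.5)])
E
```

```text
time: 15.4
ee_pos: [0.4246, 0.2461, 0.201]
eef_rot: [0.0, 0.965, 0.261, -0.001]
force: [-0.3, -0.7, 0.3]
finger_gap: 0.598
gripper_force: 0.0
{'cam': 'scene', 'n': 478, 'tilt': np.float64(0.007), 'z0': np.float64(0.09), 't': [-0.141, 0.1642]}
[299 165  41  34 875] [318.60914286 179.76342857]
0.052 297 [0.4259 0.252  0.0603] ((425.67529296875, 252.39410400390625), (22.97031593322754, 12.345391273498535), 26.642667770385742)
0.018 575 [0.4264 0.2549 0.0244] ((426.0029296875, 251.8773651123047), (23.239484786987305, 40.81964874267578), 24.375438690185547)
(0.425, 0.251, 0.1, 29.5) off [0.24, -0.41, 10.18] tw [-0.0, 0.0, 0.013] rows 3.0
```

View pics/w1.png

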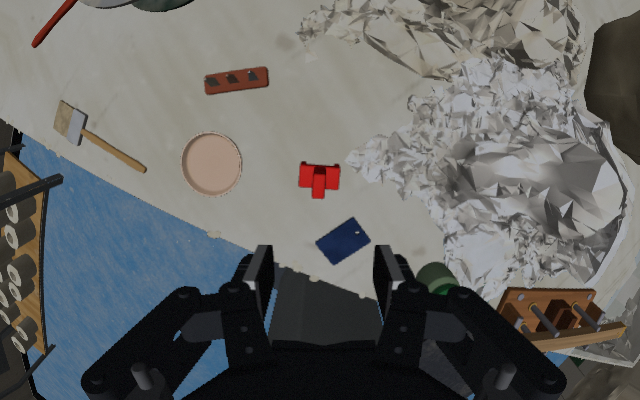

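The wrist view shows the clip upright at (319,180), square to the fingers, with the blue tile at (343,240) and the jar clear of them. It puts the clip at (0.4258, 0.252) with yaw about 27°.

```bash
python3 -m crank '{"twist":[[0,0,0.05],[0,0,0.05],[0,0,0.05],[0,0,0.05],[0,0,0.05]],"offset":[[0.4,-0.45,3],[0.4,-0.45,6],[0.4,-0.45,9],[0.4,-0.45,9.5],[0.4,-0.45,9.5]],"gripper":[0.2,0.2,0.2,0.2,0.2]}'
python3 -m crank '{"twist":[[0,0,0],[0,0,0],[0,0,0],[0,0,0],[0,0,0]],"offset":[[0,0,1.5],[0,0,3],[0,0,4.5],[0,0,5.9],[0,0,6.4]],"gripper":[0.2,0.2,0.2,0.2,0.2]}'
python3 -m crank '{"twist":[[0,0,0],[0,0,0]],"offset":[[0,0,0],[0,0,0]],"gripper":[0.2,0.2]}'
```

```text
time: 15.92
ee_pos: [0.4241, 0.2514, 0.1047]
eef_rot: [0.0, 0.972, 0.236, -0.003]
force: [-0.3, 1.1, 0.4]
finger_gap: 0.599
gripper_force: 0.0
time: 16.33
ee_pos: [0.427, 0.2527, 0.0435]
eef_rot: [-0.0, 0.972, 0.236, 0.0]
force: [-1.3, -0.2, 0.9]
finger_gap: 0.602
gripper_force: 0.0
time: 16.5
ee_pos: [0.4276, 0.253, 0.0445]
eef_rot: [-0.0, 0.972, 0.236, 0.001]
force: [0.3, -0.1, 0.7]
finger_gap: 0.598
gripper_force: 0.0
```

```bash
python3 -m crank '{"twist":[[0,0,0],[0,0,0],[0,0,0],[0,0,0],[0,0,0]],"offset":[[-0.2,0,0.2],[-0.2,0,0.3],[-0.2,0,0.3],[-0.2,0,0.3],[-0.2,0,0.3]],"gripper":[0.2,0.2,-0.2,-0.6,-1]}'
python3 -m crank '{"twist":[[0,0,0],[0,0,0],[0,0,0],[0,0,0],[0,0,0]],"offset":[[0,0,0],[0,0,0],[0,0,0],[0,0,0],[0,0,0]],"gripper":[-1,-1,-1,-1,-1]}'
python3 -m crank '{"twist":[[0,0,0],[0,0,0],[0,0,0],[0,0,0],[0,0,0]],"offset":[[0,0,-1],[0,0,-3],[0,0,-6.5],[0,0,-10],[0,0,-14]],"gripper":[-1,-1,-1,-1,-1]}'
python3 -m crank '{"twist":[[0,0,0],[0,0,0],[0,0,0],[0,0,0]],"offset":[[0,0,-3],[0,0,-6],[0,0,-9],[0,0,-9]],"gripper":[-1,-1,-1,-1]}'
python3 - <<'E'
from plan import *
from tilt import tilt
print(tilt("scene"));p,d=camera("scene")
s=observe();g=s["ee_pos"];print(s["time"])
P=p.astype(int);m=(P[...,0]>140)&(P[...,1]<60)&(P[...,2]<60);W=cloud("scene",d,m);W=W[np.linalg.norm(W[:,:2]-g[:2],axis=1)<.05];print("red near tool",len(W),W.mean(0) if len(W) else 0,W[:,2].min() if len(W) else 0,"tcp",g)
plan([(.38,.12,.27,70),(.375,0,.27,111),(.4224,-.191,.2,111)])
E
```

```text
time: 16.92
ee_pos: [0.4247, 0.2517, 0.0402]
eef_rot: [-0.0, 0.972, 0.236, 0.0]
force: [-0.3, -0.5, 0.3]
finger_gap: 0.178
gripper_force: 0.0
time: 17.33
ee_pos: [0.425, 0.2518, 0.0403]
eef_rot: [-0.0, 0.972, 0.236, 0.0]
force: [-0.7, 0.8, 4.3]
finger_gap: 0.136
gripper_force: 58.6
time: 17.75
ee_pos: [0.4227, 0.2509, 0.1799]
eef_rot: [0.0, 0.972, 0.236, -0.002]
force: [0.6, -0.7, -0.5]
finger_gap: 0.125
gripper_force: 58.4
time: 18.08
ee_pos: [0.4278, 0.2531, 0.2779]
eef_rot: [-0.001, 0.972, 0.236, 0.006]
force: [0.2, 1.3, 0.7]
finger_gap: 0.127
gripper_force: 58.3
{'cam': 'scene', 'n': 480, 'tilt': np.float64(0.004), 'z0': np.float64(0.0901), 't': [-0.1418, 0.164]}
18.1833
red near tool 28 [0.42955784 0.24330829 0.26372602] 0.24870723654080304 tcp [0.42512547 0.25191308 0.27187403]
(0.38, 0.12, 0.27, 70) off [-10.07, 9.65, 0.15] tw [0.002, -0.003, -0.745] rows 6.0
(0.375, 0, 0.27, 111) off [-11.45, 3.63, 0.0] tw [0.0, 0.0, -0.716] rows 6.0
(0.4224, -0.191, 0.2, 111) off [-19.53, -2.42, 7.0] tw [0.0, 0.0, 0.0] rows 6.0
```

```bash
python3 -m crank '{"twist":[[0,0,-0.12],[0,0,-0.24],[0,0,-0.36],[0,0,-0.48],[0,0,-0.6]],"offset":[[-2,1.9,0],[-4,3.8,0],[-6,5.8,0],[-8,7.7,0],[-10,9.7,0.1]],"gripper":[-1,-1,-1,-1,-1]}'
python3 -m crank '{"twist":[[0,0,-0.12],[0,0,-0.24],[0,0,-0.36],[0,0,-0.48],[0,0,-0.6]],"offset":[[-2,1.1,0],[-4,2.1,0],[-6,3.1,0],[-8,4.1,0],[-10,5.1,0]],"gripper":[-1,-1,-1,-1,-1]}'
python3 - <<'E'
from plan import *
plan([(.4224,-.191,.2,111)])
E
```

```text
time: 18.6
ee_pos: [0.3781, 0.1185, 0.2666]
eef_rot: [-0.001, 0.857, 0.516, -0.002]
force: [0.2, -0.5, -0.4]
finger_gap: 0.129
gripper_force: 58.4
time: 19.02
ee_pos: [0.376, 0.0065, 0.2666]
eef_rot: [-0.002, 0.666, 0.746, -0.001]
force: [0.6, 0.7, 0.0]
finger_gap: 0.13
gripper_force: 58.4
(0.4224, -0.191, 0.2, 111) off [-20.16, 2.43, 6.63] tw [-0.004, -0.002, -0.254] rows 6.0
```

```bash
python3 -m crank '{"twist":[[0,0,-0.12],[0,0,-0.25],[0,0,-0.25],[0,0,-0.25],[0,0,-0.25]],"offset":[[-3.3,0.4,0],[-6.6,0.8,0.5],[-9.9,1.2,2],[-13,1.6,3],[-16,1.9,4]],"gripper":[-1,-1,-1,-1,-1]}'
python3 -m crank '{"twist":[[0,0,0],[0,0,0],[0,0,0],[0,0,0],[0,0,0]],"offset":[[-2,-0.5,0.8],[-3,-0.6,1.8],[-3.9,-0.6,2.6],[-3.9,-0.6,2.6],[-3.9,-0.6,2.6]],"gripper":[-1,-1,-1,-1,-1]}'
python3 - <<'E'
from plan import *
from tilt import tilt,F,A,B
for n in("top","scene"):
    f=np.load(n+"0.npz");d=f["d"];W=cloud(n,d,np.ones_like(d,bool));t=(W-F)@A;l=(W-F)@B;z=W[:,2]
    for sgn in(1,-1):
        w=(abs(t)<.02)&(l*sgn>.014)&(l*sgn<.032)&(z>.067)&(z<.073);print(n,"fulc",sgn,w.sum(),np.percentile(t[w],[0,5,50,95,100]).round(4) if w.sum() else "")
        for st in(1,-1):
            w=(abs(t-st*.055)<.015)&(abs(l-sgn*.019)<.012)&(z>.087)&(z<.095)&((abs(l)>.0145));print("  pin",st,sgn,w.sum(),t[w].mean().round(4) if w.sum() else "",l[w].mean().round(4) if w.sum() else "")
    for st in(1,-1):
        w=(abs(t-st*.108)<.02)&(abs(l)>.014)&(abs(l)<.03)&(z>.055)&(z<.061);print("  rest",st,w.sum(),np.percentile(t[w],[3,50,97]).round(4) if w.sum() else "")
print(tilt("scene"))
plan([(.4224,-.191,.2,111)])
p,d=camera("scene");cv2.imwrite("pics/s2.png",cv2.resize(p[170:290,270:430,::-1],(800,600),interpolation=cv2.INTER_CUBIC))
E
```

```text
time: 19.43
ee_pos: [0.4121, -0.1508, 0.2261]
eef_rot: [-0.002, 0.571, 0.821, -0.0]
force: [0.0, 0.1, -0.3]
finger_gap: 0.131
gripper_force: 58.4
time: 19.85
ee_pos: [0.4205, -0.1875, 0.2012]
eef_rot: [-0.002, 0.571, 0.821, 0.0]
force: [0.3, 0.1, -0.0]
finger_gap: 0.134
gripper_force: 58.4
top fulc 1 26 [-0.0106 -0.0102 -0.0037  0.0018  0.0029]
  pin 1 1 10 0.0504 0.0182
  pin -1 1 9 -0.0589 0.0187
top fulc -1 33 [-0.0116 -0.0106 -0.0046  0.0019  0.0023]
  pin 1 -1 10 0.0505 -0.0199
  pin -1 -1 13 -0.0589 -0.0192
  rest 1 29 [0.0986 0.1032 0.1074]
  rest -1 27 [-0.1165 -0.112  -0.1079]
scene fulc 1 4 [-0.0072 -0.0063  0.0013  0.0042  0.0042]
  pin 1 1 12 0.0529 0.0206
  pin -1 1 7 -0.0554 0.0216
scene fulc -1 20 [-0.0088 -0.008  -0.0015  0.0036  0.0044]
  pin 1 -1 9 0.0532 -0.0175
  pin -1 -1 7 -0.0567 -0.0189
  rest 1 12 [0.1011 0.1058 0.109 ]
  rest -1 6 [-0.1116 -0.1073 -0.1057]
{'cam': 'scene', 'n': 490, 'tilt': np.float64(0.006), 'z0': np.float64(0.09), 't': [-0.1414, 0.1639]}
(0.4224, -0.191, 0.2, 111) off [-0.38, 0.01, 0.2] tw [-0.001, -0.002, -0.01] rows 1.0
```

View pics/s2.png

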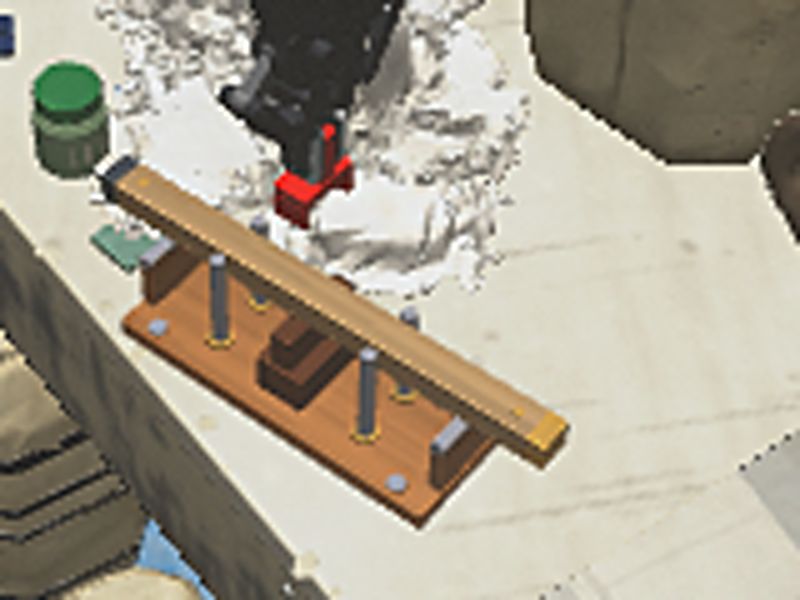

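The scene view shows the bar level on the fulcrum, with its brass end at (550,440) clear above the rest. The clip is held above it at (315,190), clear of the bar. Now I measure the pins and clip from the wrist camera for the final alignment.

```bash
cat > wr.py <<'E'
from plan import *
from tilt import F,A,B
def wcloud(save=None):
    s=observe();q=s["eef_rot"];R=Ro.from_quat([q[1],q[2],q[3],q[0]]).as_matrix();e=s["ee_pos"]
    p,d=camera("wrist")
    if save:cv2.imwrite(save,p[:,:,::-1])
    c=calibration("wrist");T=np.array(c["T_tool_cam"]);v,u=np.nonzero(d>0)
    r=np.hypot(u-c["cx"],v-c["cy"]);k=np.tan(r/c["fx"])/np.maximum(r,1e-6);z=d[v,u]
    Q=np.c_[(u-c["cx"])*k*z,(v-c["cy"])*k*z,z]@T[:3,:3].T+T[:3,3]
    return Q,Q@R.T+e,p[v,u].astype(int),e,R
E
python3 - <<'E'
from wr import *
Q,W,C,e,R=wcloud("pics/w2.png");t=(W-F)@A;l=(W-F)@B;z=W[:,2]
print("tcp t,l,z",((e-F)@A).round(4),((e-F)@B).round(4),e[2].round(4),"toolx yaw",np.degrees(np.arctan2(R[1,0],R[0,0])).round(2),"tilt axis",R[:,2].round(4))
for sg in(1,-1):
    w=(abs(t)<.02)&(l*sg>.014)&(l*sg<.032)&(z>.067)&(z<.073);print("fulc",sg,w.sum(),np.percentile(t[w],[5,50,95]).round(4) if w.sum() else"")
    for st in(1,-1):
        w=(abs(t-st*.055)<.015)&(abs(l-sg*.019)<.012)&(abs(l)>.0145)&(z>.087)&(z<.095);print(" pin",st,sg,w.sum(),np.median(t[w]).round(4) if w.sum() else"",np.median(l[w]).round(4) if w.sum() else"")
for st in(1,-1):
    w=(abs(t-st*.108)<.02)&(abs(l)>.014)&(abs(l)<.03)&(z>.055)&(z<.061);print(" rest",st,w.sum(),np.percentile(t[w],[3,50,97]).round(4) if w.sum() else "")
w=(z>.085)&(z<.095)&(abs(l)<.02)&(C[:,0]>C[:,2]+30)&(C[:,1]>80);print("bar",w.sum(),np.polyfit(t[w],l[w],1).round(4),np.polyfit(t[w],z[w],1).round(4))
m=(C[:,0]>120)&(C[:,1]<70)&(C[:,2]<70)&(np.linalg.norm(Q,axis=1)<.06);q=Q[m];print("clip tool pts",m.sum(),np.percentile(q,[1,50,99],axis=0).round(4).tolist())
for lo,hi in((-.022,-.016),(-.005,.03),(.012,.02),(.02,.045)):
    k=q[(q[:,2]>lo)&(q[:,2]<hi)];print(lo,hi,len(k),(k.min(0).round(4),k.max(0).round(4)) if len(k) else"")
E
```

```text
tcp t,l,z -0.0036 0.0003 0.2027 toolx yaw 110.46 tilt axis [-6.e-04  7.e-04 -1.e+00]
fulc 1 288 [-0.0111 -0.0047  0.0023]
 pin 1 1 0  
 pin -1 1 111 -0.0591 0.0188
fulc -1 279 [-0.0112 -0.0054  0.0019]
 pin 1 -1 0  
 pin -1 -1 104 -0.0594 -0.0188
 rest 1 0 
 rest -1 245 [-0.1162 -0.1115 -0.1076]
bar 6726 [0.007  0.0002] [-0.0035  0.0904]
clip tool pts 2038 [[-0.0094, -0.02, -0.0212], [0.0066, 0.0, -0.0192], [0.0125, 0.0204, 0.0176]]
-0.022 -0.016 1121 (array([-0.0102, -0.0055, -0.0217]), array([ 0.0128,  0.0056, -0.0178]))
-0.005 0.03 917 (array([-0.0013, -0.0207, -0.0007]), array([0.0128, 0.0209, 0.0257]))
0.012 0.02 881 (array([-0.0013, -0.0207,  0.0121]), array([0.0128, 0.0207, 0.0183]))
0.02 0.045 3 (array([0.0118, 0.0203, 0.0239]), array([0.0122, 0.0209, 0.0257]))
```

View pics/w2.png

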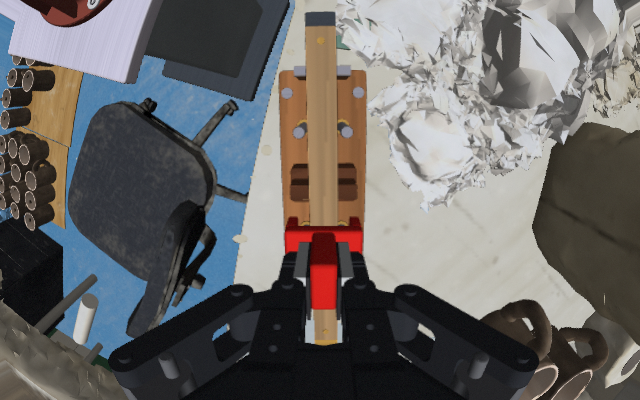

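In the wrist view the bar is level, with the fulcrum showing either side of it at (323,180) and the clip over it at (323,270). The pins at (300,131) and (346,131) are symmetric about the bar. Only about 0.6 mm of correction is needed along the bar.

```bash
python3 -m crank '{"twist":[[0,0,-0.015],[0,0,-0.015],[0,0,-0.015],[0,0,-0.015],[0,0,-0.015]],"offset":[[-0.06,0,2],[-0.06,0,4],[-0.06,0,5.5],[-0.06,0,6.2],[-0.06,0,6.2]],"gripper":[-1,-1,-1,-1,-1]}'
python3 -m crank '{"twist":[[0,0,0],[0,0,0],[0,0,0]],"offset":[[0,0,0],[0,0,0],[0,0,0]],"gripper":[-1,-1,-1]}'
python3 - <<'E'
from wr import *
from tilt import tilt
Q,W,C,e,R=wcloud();t=(W-F)@A;l=(W-F)@B;z=W[:,2]
print("tcp t,l,z",((e-F)@A).round(4),((e-F)@B).round(4),e[2].round(4),"yaw",np.degrees(np.arctan2(R[1,0],R[0,0])).round(2))
for sg in(1,-1):
    w=(abs(t+.004)<.02)&(l*sg>.014)&(l*sg<.032)&(z>.067)&(z<.073);print("fulc",sg,w.sum(),np.percentile(t[w],[5,50,95]).round(4) if w.sum() else"")
    w=(abs(t+.059)<.015)&(abs(l-sg*.019)<.012)&(abs(l)>.0145)&(z>.087)&(z<.095);print(" pin",sg,w.sum(),np.median(t[w]).round(4) if w.sum() else"",np.median(l[w]).round(4) if w.sum() else"")
w=(z>.085)&(z<.095)&(abs(l)<.02)&(t<-.02)&(C[:,0]>C[:,2]+30)&(C[:,1]>80);print("bar",w.sum(),np.polyfit(t[w],l[w],1).round(4),np.polyfit(t[w],z[w],1).round(4))
m=(C[:,0]>120)&(C[:,1]<70)&(C[:,2]<70)&(np.linalg.norm(Q,axis=1)<.06);m&=Q[:,2]>0;print("crown",m.sum(),np.percentile(l[m],[1,50,99]).round(4),"t front",np.percentile(t[m],[1,50]).round(4))
print(tilt("scene"))
E
```

```text
time: 20.42
ee_pos: [0.4208, -0.1876, 0.1396]
eef_rot: [-0.002, 0.564, 0.826, -0.0]
force: [-0.4, -0.1, -0.9]
finger_gap: 0.128
gripper_force: 58.4
time: 20.67
ee_pos: [0.4229, -0.1895, 0.1424]
eef_rot: [0.001, 0.564, 0.826, 0.0]
force: [0.2, -0.7, -0.4]
finger_gap: 0.132
gripper_force: 58.4
tcp t,l,z -0.0012 0.001 0.1424 yaw 111.28
fulc 1 398 [-0.011  -0.0058  0.001 ]
 pin 1 200 -0.0595 0.0191
fulc -1 387 [-0.0112 -0.0059  0.0009]
 pin -1 199 -0.0594 -0.0186
bar 7996 [0.0069 0.0003] [-0.004   0.0904]
crown 923 [-0.0193  0.0041  0.0217] t front [-0.0137 -0.0099]
{'cam': 'scene', 'n': 452, 'tilt': np.float64(0.007), 'z0': np.float64(0.0899), 't': [-0.1415, 0.1638]}
```

```bash
python3 -m crank '{"twist":[[0,0,0],[0,0,0],[0,0,0],[0,0,0],[0,0,0]],"offset":[[0.2,-0.08,0.1],[0.22,-0.08,0.3],[0.22,-0.08,0.5],[0.22,-0.08,0.5],[0.22,-0.08,0.5]],"gripper":[-1,-1,-1,-1,-1]}'
python3 tilt.py | tail -1
python3 -m crank '{"twist":[[0,0,0],[0,0,0],[0,0,0],[0,0,0],[0,0,0]],"offset":[[0,0,0.3],[0,0,0.6],[0,0,0.9],[0,0,1.2],[0,0,1.2]],"gripper":[-1,-1,-1,-1,-1]}'
python3 tilt.py
```

```text
time: 21.18
ee_pos: [0.42, -0.1871, 0.1356]
eef_rot: [-0.0, 0.564, 0.825, -0.0]
force: [-0.5, -0.3, -0.7]
finger_gap: 0.129
gripper_force: 58.4
tcp t,l,z -0.0043 -0.0007 0.1358 [ 1.2  0.3 -0.3]
time: 21.7
ee_pos: [0.4196, -0.1868, 0.1229]
eef_rot: [-0.001, 0.564, 0.825, -0.0]
force: [-0.4, -0.3, -0.3]
finger_gap: 0.13
gripper_force: 58.4
{'cam': 'top', 'n': 69, 'tilt': np.float64(0.0), 'z0': np.float64(0.09), 't': [-0.0434, 0.1624]}
{'cam': 'scene', 'n': 428, 'tilt': np.float64(0.006), 'z0': np.float64(0.09), 't': [-0.1416, 0.1646]}
tcp t,l,z -0.0045 -0.0008 0.1236 [ 0.  -0.2  0.1]
```

```bash
python3 -m crank '{"twist":[[0,0,0],[0,0,0],[0,0,0],[0,0,0],[0,0,0]],"offset":[[-0.1,0.05,0.15],[-0.1,0.05,0.3],[-0.1,0.05,0.45],[-0.1,0.05,0.5],[-0.1,0.05,0.5]],"gripper":[-1,-1,-1,-1,-1]}'
python3 -m crank '{"twist":[[0,0,0],[0,0,0],[0,0,0]],"offset":[[0,0,0.1],[0,0,0.2],[0,0,0.2]],"gripper":[-1,-1,-1]}'
python3 tilt.py
```

```text
time: 22.22
ee_pos: [0.421, -0.1879, 0.1187]
eef_rot: [-0.0, 0.564, 0.825, -0.0]
force: [-0.5, -0.0, -1.3]
finger_gap: 0.13
gripper_force: 58.4
time: 22.47
ee_pos: [0.421, -0.1879, 0.1167]
eef_rot: [-0.0, 0.564, 0.825, -0.0]
force: [-0.2, 0.9, 0.1]
finger_gap: 0.13
gripper_force: 58.4
{'cam': 'top', 'n': 60, 'tilt': np.float64(0.004), 'z0': np.float64(0.0902), 't': [-0.0394, 0.1622]}
{'cam': 'scene', 'n': 445, 'tilt': np.float64(0.006), 'z0': np.float64(0.0901), 't': [-0.1418, 0.1641]}
tcp t,l,z -0.0034 -0.0002 0.1169 [-0.2  0.1 -0.4]
```

```bash
python3 -m crank '{"twist":[[0,0,0],[0,0,0],[0,0,0]],"offset":[[0,0,0.06],[0,0,0.1],[0,0,0.1]],"gripper":[-1,-1,-1]}' | grep -E "ee_pos|^force"
python3 -m crank '{"twist":[[0,0,0],[0,0,0],[0,0,0]],"offset":[[0,0,0.03],[0,0,0.06],[0,0,0.06]],"gripper":[-1,-1,-1]}' | grep -E "ee_pos|^force"
python3 tilt.py|tail -2
```

```text
ee_pos: [0.4212, -0.188, 0.1163]
force: [-0.1, 0.3, 2.1]
ee_pos: [0.4213, -0.1881, 0.1162]
force: [-2.6, 0.7, 6.6]
{'cam': 'scene', 'n': 435, 'tilt': np.float64(0.005), 'z0': np.float64(0.0901), 't': [-0.141, 0.1638]}
tcp t,l,z -0.0032 0.0 0.1162 [-2.7  0.3  7.4]
```

```bash
python3 -m crank '{"twist":[[0,0,0],[0,0,0],[0,0,0],[0,0,0],[0,0,0]],"offset":[[0,0,-0.05],[0,0,-0.05],[0,0,-0.05],[0,0,-0.05],[0,0,-0.05]],"gripper":[-0.65,-0.55,-0.45,-0.35,-0.3]}'
python3 tilt.py
python3 -m crank '{"twist":[[0,0,0],[0,0,0],[0,0,0],[0,0,0],[0,0,0]],"offset":[[0,0,-0.05],[0,0,-1],[0,0,-2.5],[0,0,-4.5],[0,0,-7]],"gripper":[-0.2,-0.2,-0.2,-0.2,-0.2]}'
python3 - <<'E'
from wr import *
from tilt import tilt
print(tilt("scene"))
Q,W,C,e,R=wcloud("pics/w3.png");t=(W-F)@A;l=(W-F)@B;z=W[:,2]
for sg in(1,-1):
    w=(abs(t+.004)<.02)&(l*sg>.022)&(l*sg<.032)&(z>.067)&(z<.073);print("fulc",sg,w.sum(),np.percentile(t[w],[2,50,98]).round(4) if w.sum() else"")
    w=(abs(t+.059)<.015)&(abs(l-sg*.019)<.012)&(abs(l)>.0145)&(z>.087)&(z<.095);print(" pin",sg,w.sum(),np.median(t[w]).round(4) if w.sum() else"",np.median(l[w]).round(4) if w.sum() else"")
m=(C[:,0]>120)&(C[:,1]<70)&(C[:,2]<70)&(abs(t)<.04)&(abs(l)<.04)&(z>.07)
for lo,hi in((.13,.142),(.095,.105)):
    k=m&(z>lo)&(z<hi);print("clip",lo,k.sum(),np.percentile(t[k],[1,50,99]).round(4),np.percentile(l[k],[1,50,99]).round(4),np.median(z[k]).round(4))
print(tilt("scene"))
E
```

```text
time: 23.58
ee_pos: [0.4209, -0.1879, 0.1155]
eef_rot: [-0.0, 0.564, 0.825, -0.0]
force: [-0.1, -0.6, 0.6]
finger_gap: 0.346
gripper_force: 0.0
{'cam': 'top', 'n': 61, 'tilt': np.float64(0.002), 'z0': np.float64(0.0902), 't': [-0.0378, 0.1621]}
{'cam': 'scene', 'n': 397, 'tilt': np.float64(0.005), 'z0': np.float64(0.0897), 't': [-0.1421, 0.1636]}
tcp t,l,z -0.0034 -0.0002 0.1156 [-0.9  0.4  0.4]
time: 24.1
ee_pos: [0.4201, -0.1873, 0.1858]
eef_rot: [-0.002, 0.564, 0.825, -0.0]
force: [0.3, -0.0, -0.4]
finger_gap: 0.399
gripper_force: 0.0
{'cam': 'scene', 'n': 445, 'tilt': np.float64(0.005), 'z0': np.float64(0.0899), 't': [-0.1414, 0.1635]}
fulc 1 137 [-0.0114 -0.0053  0.0018]
 pin 1 133 -0.0595 0.0192
fulc -1 114 [-0.0112 -0.0052  0.0019]
 pin -1 133 -0.0595 -0.0184
clip 0.13 593 [-0.0152 -0.0053  0.0069] [-0.0058  0.      0.0059] 0.1363
clip 0.095 1052 [-0.0154 -0.0049  0.0072] [-0.0202  0.0066  0.0205] 0.1003
{'cam': 'scene', 'n': 449, 'tilt': np.float64(0.005), 'z0': np.float64(0.0897), 't': [-0.1402, 0.1639]}
```

View pics/w3.png

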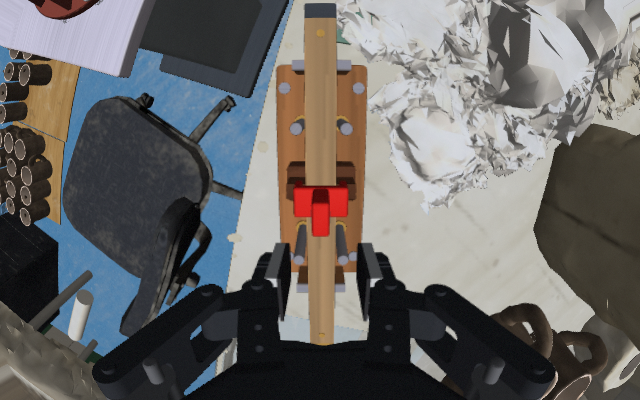

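The clip sits astride the bar at (321,205) with the fulcrum beneath it. Its centre is within 0.5 mm of the fulcrum's centre, its tab top is at 0.136 m (fully down), and the bar is level. I'll lift clear, recheck and hand in.

```bash
python3 -m crank '{"twist":[[0,0,0],[0,0,0],[0,0,0],[0,0,0],[0,0,0]],"offset":[[0,0,-2],[0,0,-5],[0,0,-8],[0,0,-8],[0,0,-8]],"gripper":[-0.2,-0.2,-0.2,-0.2,-0.2]}'
python3 -m crank '{"twist":[[0,0,0],[0,0,0],[0,0,0],[0,0,0],[0,0,0]],"offset":[[0,0,0],[0,0,0],[0,0,0],[0,0,0],[0,0,0]],"gripper":[-0.2,-0.2,-0.2,-0.2,-0.2]}' >/dev/null
python3 - <<'E'
from tilt import *
r=[tilt("scene")["tilt"] for _ in range(4)];print(r)
if max(map(abs,r))<.02: print(sign_off())
E
```

```text
time: 24.67
ee_pos: [0.4219, -0.1885, 0.2674]
eef_rot: [0.002, 0.564, 0.825, 0.0]
force: [-0.4, -0.4, 0.3]
finger_gap: 0.402
gripper_force: 0.0
[np.float64(0.007), np.float64(0.005), np.float64(0.004), np.float64(0.007)]
the job is handed in; nothing more can be done
None
```

I handed the job in at about 25 s: the bar balances level on the fulcrum with the clip fully down, within about 0.5 mm of directly over it, and I didn't touch the jar or tiles; on the first push, though, the bar briefly lifted about 4 mm off the fulcrum before settling back.

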